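Free a dead microcentrifuge's lid with the release pin

TASK

The microcentrifuge has lost power with its lid locked. Take the orange-handled release pin from the black tube rack and push in the recessed lid release in the middle of the red ring with it until the lid pops up, then swing the lid right back against its stop and have the pin standing upright in a free place of the rack again. Leave the tubes, bottles, vials and tip box standing where they are.

Things in the scene. Friction and masses are not known exactly. Their poses are not given: they have to be found in the camera images.
- centrifuge: white compact microcentrifuge, fixed, 230 mm deep (x) x 200 mm wide (y). Origin: centre of its underside; x points from its front to its rear, y to its left, z up. Flat deck 112 mm up. In front (local x -115 to -45 mm) a control panel slopes 32 degrees, 68 mm high at the front edge, 112 mm at the deck: outward normal (-0.530, 0, 0.848). A knob 10 mm high sits at its right end
- release_mouth (a point): centre of the mouth of the lid-release hole, in the surface of the sloping panel near its left end (local -85, +60, +87 mm), ringed in red (ring 25 mm across). The hole is round, 11 mm wide, square to the panel; the red release button lies 6 mm down in it
- release_cap (a point): centre of the top of the red release button (8.4 mm across) down in the hole; it moves in with the button, square to the panel
- release (a joint): how far the lid release is pushed in (m): 0 out, 0.005 fully in. Spring: 1.8 N to start, 4.8 N fully in, and it springs out again. The lid latch lets go at about 0.0033
- lid (a joint): opening angle of the lid (rad): 0 shut and latched, 1.75 against its rear stop (leaning just past upright). Once unlatched a spring lifts it to about 0.45 in a little over a second and leaves it there; its stiff hinge then holds it at any angle and needs about 0.3 N m (2 N at the lip) to raise it further
- lid_hinge (a point): middle of the lid's hinge axis, which runs along the centrifuge's y (local 98, 0, 113 mm). The underside of the lid lies in the plane through this axis; the lid is 14 mm thick, 170 mm wide, and runs 145 mm forward of the axis when shut
- lid_lip (a point): middle of the front edge of the lid's blue finger lip, a tongue 70 mm wide and 7 mm thick that sticks 28 mm out of the lid's front edge; 173 mm from the hinge axis, 11.5 mm above the lid's underside plane; turns with the lid. A steel latch hook 30 mm wide hangs 21 mm below the lid, 130 to 142 mm from the hinge axis
- rack: black tube rack, fixed, 70 mm (x) x 130 mm (y) x 62 mm high. Origin: centre of its underside. Eight square holes 17 mm wide, 56 mm deep (floor 6 mm above the bench), at local x -15 and +15 mm and y -45, -15, +15 and +45 mm; three hold tubes, one the pin, the rest are free
- release_pin: steel pin with an orange ribbed handle, loose, 60 g, 150 mm long, standing upright, tip down, in a rack hole. Origin: the flat end of its tip; z runs up its axis to the top of the handle. Tip 4.5 mm thick for 28 mm, a short cone to 37 mm, then a 13 mm round barrel (the orange handle 86 to 148 mm from the tip)
- pin_tip (a point): the flat end of the pin's 4.5 mm tip
- pin_grip (a point): point on the pin's axis 118 mm above its tip, in the handle, a good place to grip
- tube_a: serum tube, amber with a yellow cap (16 mm wide), 13 mm thick, 85 mm high, loose in a rack hole, cap top 91 mm above the bench. Origin: centre of its foot, z up
- tube_b: another such tube
- tube_c: another such tube
- wash_bottle: white wash bottle with a red spout, 60 mm across, 163 mm high, spout reaching 45 mm along its own y, beside the release end of the centrifuge. Origin: centre of its foot
- reagent: white reagent bottle, 46 mm across, 95 mm high, on the other side of the centrifuge. Origin: centre of its foot
- vial_blue: small white vial with a blue cap, 24 mm across, 47 mm high, in front of the rack. Origin: centre of its foot
- vial_pink: the same with a pink cap
- tip_box: grey pipette-tip box with a clear lid, 75 x 85 x 52 mm high, between the centrifuge and the rack, towards the robot; between it and the base lies a fixed keyboard 20 mm high. Other fixed bench equipment, up to 145 mm high, stands along the back and far sides. Origin: centre of its underside
Things that resemble listed ones, but are neither listed nor needed, are in the scene too. Leave any purple or yellow look-alike of the rack alone.

How it is judged:
By the outcome, as a careful person would: the job done as asked, in the order asked, and still so for the second after the job is handed in, with the robot touching nothing.
It also fails if it takes over 72 s, if anything falls off the work surface, if the arm or the gripper's body presses on something with over 40 N, if the wrist force passes 120 N, or if a joint passes its speed limit or range.

ROBOT

A 7-joint arm with a two-finger parallel gripper is mounted at the origin on the work surface. World frame = base frame: x ahead of the robot, y to its left, z up, the work surface at z = 0. Lengths are in m, angles in rad, forces in N, time in s.
With the tool pointing down it reaches from about 0.425 to 0.875 m from the base axis. Payload 4.7 kg.
Tool frame: the origin (TCP) lies between the finger pads; the fingertips stand 19 mm ahead of it and the grasp point (between the pads) is the TCP (ctrl.tip_extent is the distance from the TCP to the fingertips, in m); z points along the fingers, y is the line along which they close (so a half turn about z gives the same grasp; the last joint's range is limited). The gripper opens to 87 mm and grips with 3 to 60 N. Pads are 19 mm wide; open, the fingers measure 117 mm over their backs; the gripper's body (75 mm by 190 mm) begins 51 mm behind the grasp point.
Start: joints at [1.244, 0.321, -0.07, 1.45, 0.023, 1.371, -0.057], TCP at [0.217, -0.613, 0.242] pointing down, gripper open.
Joint ranges: [-2.86, 2.86], [-0.3, 2.09], [-1.38, 1.24], [0.06, 2.45], [-1.56, 4.7], [0.09, 2.05], [-2.69, 2.69]. Speed limits (rad/s): [2.57, 2.57, 3.14, 3.14, 3.14, 3.14, 3.14].

INTERFACE

Orientations are given as a rotation vector (axis times angle).
In Python, from bench import ctrl gives the robot as it stands.
- The arm moves only by the shell command python3 -m crank 'ROWS' [OPENING] [FORCE]. ROWS is JSON, a list of rows, each an object of numbers: "tx", "ty", "tz": the shift along the tool's x, y, z in mm; "turn": the turn about the tool's z in units of 5 degrees (1.0 is 5 degrees). In form: [{"tx": .., "ty": .., "tz": .., "turn": ..}, ...]. A call has 1 to 5 rows; each row is the pose to reach, as a shift and turn from the pose commanded when the call began, along the tool's axes at that moment; what a row does not reach only later rows make up. A row lasts 1/8 s, in which the tool goes at most 62.5 mm and 10.7 degrees, less where a joint would pass 70% of its speed; a pose out of reach is approached as far as the arm can. A call with a gripper value outside its range is refused whole. OPENING is the finger opening in mm, from 0 to 87, set as the call begins (- or left out, the last holds). The fingers move at their own pace and stop on an object; FORCE is the grip in N (left out, the last holds). Time passes only in rows, so rows that repeat a pose let the fingers close. It gives the time, the measured TCP pose, the force, the opening and the grip force at its end, in the units of the state.
- ctrl.get_state(): the state, without advancing time (a new reading comes with each control period).
- ctrl.get_image(name): name is "scene" or "top" or "wrist"; returns (picture, depth): 400x640x3 uint8, red, green, blue; 400x640 float32, m along the optical axis (not along the pixel's ray), 0 where there is no reading.
- ctrl.camera_model(name): a dict with "intrinsics" (3x3 intrinsics, pixels), "origin" and "orientation" of the camera in the world. Camera axes: x right, y down, z forward; pixel columns grow to the right and rows downward; lengths in m; the calibration is good to about 2 mm. A picture is of the moment at which its call begins: read the wrist's pose just before it. camera_model takes no time and is no camera call; for the wrist camera it gives the pose at the moment of the call.
- ctrl.close_job(): hands the job in; it is judged then, once.
Trained networks look in the newest picture that a camera, given by its name, has taken for a name from the list of things; names that differ only in an ending like _2 or _b are one class to them, and where a whole thing is asked for, a point or a joint stands for the part that bears it (a point fixed in the world has none). Each returns a list of dicts, best first, with "confidence" (0 to 1); they miss things now and then, are a little off and sometimes report something else, mostly with a low value. They report only what shows in the picture. A call takes as long as a camera call. They do not tell look-alikes from the thing itself.
- ctrl.recognise(camera, query): "xyz" ([x, y, z] in m, in world coordinates, good to about 4 mm: the middle of the surface that is visible of it).
- ctrl.mark_of(camera, query): "xyz" ([x, y, z] in m, in world coordinates, good to about 4 mm: a listed point, or the origin of a listed thing).
The state is a dict: "time": time; "joint_positions": joint angles; "qd": joint speeds; "joint_torque": joint torques, N m; "position": TCP position; "tool_rot": TCP orientation; "ft_force": force on the tool from outside, world axes, zero at the start; "torque": the same for the moment, N m; "grip_width": opening from 0.0 (shut) to 1.0 (fully open); "grip_force": force on a finger pad.
Only numpy, scipy, OpenCV 4.12 (cv2) and the standard library are available. Lean on these libraries where they do the work, as an engineer would, in place of code of your own. Each camera call takes 0.05 s, during which the arm holds its last target. There are 200 camera calls.

## Working session

There is one attempt and no reset: what is moved stays moved. The work goes in short steps, Python scripts to look and compute and a shell command to move; the robot and the scene stay as the last step left them, time stands still between calls to the robot, and variables do not carry over. Pictures are saved under pics/ and viewed, at most 13 in all, crops included, and the job is handed in when it is done.

```bash
ls; mkdir -p pics; cat > h.py <<'E'
import numpy as np, cv2
from bench import ctrl
from scipy.spatial.transform import Rotation as R
def cam(n):
    m=ctrl.camera_model(n); K=np.array(m["intrinsics"]); o=np.array(m["origin"]); q=np.array(m["orientation"])
    M=q if q.shape==(3,3) else (R.from_rotvec(q).as_matrix() if q.size==3 else R.from_quat(q).as_matrix())
    return K,o,M
def w(n,u,v,d):
    K,o,M=cam(n); return o+M@(d*np.array([(u-K[0,2])/K[0,0],(v-K[1,2])/K[1,1],1]))
def px(n,p):
    K,o,M=cam(n); c=K@(M.T@(np.array(p)-o)); return c[:2]/c[2]
E
python3 - <<'E'
from h import *
ctrl.get_state()
for n in ("scene","top"):
    p,d=ctrl.get_image(n); cv2.imwrite(f"pics/{n}0.png",p[:,:,::-1]); np.save(n,d)
    print(n,ctrl.camera_model(n))
    for q in ["release_mouth","lid_hinge","lid_lip","centrifuge","rack","pin_tip","pin_grip","tube_a","tip_box","wash_bottle","vial_blue"]:
        print(n,q,[(np.round(r["xyz"],3).tolist(),round(r["confidence"],2),px(n,r["xyz"]).round().tolist()) for r in ctrl.mark_of(n,q)[:4]])
E
```

```text
pics
scene {'intrinsics': array([[387.67278961,   0.        , 320.28209924],
       [  0.        , 387.67278961, 199.36872761],
       [  0.        ,   0.        ,   1.        ]]), 'origin': array([0.97041817, 0.75117863, 0.75013785]), 'orientation': array([-0.60772298, -2.55864281,  1.25805988])}
scene release_mouth [([0.518, -0.197, 0.089], 0.82, [306.0, 164.0]), ([0.618, -0.227, -0.0], 0.67, [275.0, 190.0])]
scene lid_hinge [([0.714, -0.202, 0.114], 0.91, [246.0, 172.0])]
scene lid_lip [([0.552, -0.247, 0.126], 0.95, [290.0, 149.0])]
scene centrifuge []
scene rack [([0.612, 0.228, -0.002], 0.79, [346.0, 287.0]), ([0.624, 0.054, 0.004], 0.74, [311.0, 243.0]), ([0.43, 0.337, -0.0], 0.72, [433.0, 292.0])]
scene pin_tip []
scene pin_grip [([0.539, 0.192, -0.002], 0.61, [363.0, 268.0]), ([0.611, 0.226, -0.0], 0.52, [346.0, 286.0]), ([0.601, 0.274, 0.127], 0.49, [365.0, 262.0])]
scene tube_a [([0.612, 0.228, -0.001], 0.69, [346.0, 287.0])]
scene tip_box [([0.41, 0.006, -0.0], 0.64, [367.0, 213.0])]
scene wash_bottle [([0.534, -0.089, -0.0], 0.89, [317.0, 206.0]), ([0.55, -0.248, 0.124],
[... 689 characters left out ...]
, 0.212, 0.007], 0.66, [240.0, 193.0]), ([0.537, -0.082, -0.0], 0.15, [340.0, 219.0])]
top rack [([0.431, 0.338, 0.004], 0.92, [199.0, 259.0]), ([0.626, 0.058, 0.002], 0.88, [292.0, 190.0]), ([0.719, -0.199, 0.112], 0.31, [383.0, 150.0])]
top pin_tip []
top pin_grip [([0.602, 0.268, 0.124], 0.57, [210.0, 198.0])]
top tube_a [([0.624, 0.211, 0.006], 0.61, [240.0, 193.0]), ([0.627, 0.24, 0.006], 0.56, [231.0, 192.0]), ([0.59, 0.182, 0.008], 0.37, [250.0, 204.0])]
top tip_box [([0.407, 0.008, 0.001], 0.65, [311.0, 264.0]), ([0.623, -0.229, 0.002], 0.63, [389.0, 189.0])]
top wash_bottle [([0.535, -0.086, -0.001], 0.61, [341.0, 220.0])]
top vial_blue [([0.545, 0.255, -0.0], 0.55, [227.0, 220.0])]
```

```bash
python3 - <<'E'
import cv2
a=cv2.imread("pics/scene0.png"); b=cv2.imread("pics/top0.png")
c=cv2.resize(b[120:300,170:470],None,fx=2.6,fy=2.6,interpolation=cv2.INTER_CUBIC)
cv2.imwrite("pics/top_c.png",c)
cv2.imwrite("pics/sc_c.png",cv2.resize(a[110:330,200:480],None,fx=2.7,fy=2.7,interpolation=cv2.INTER_CUBIC))
E
```

```text
(no output)
```

View pics/top_c.png

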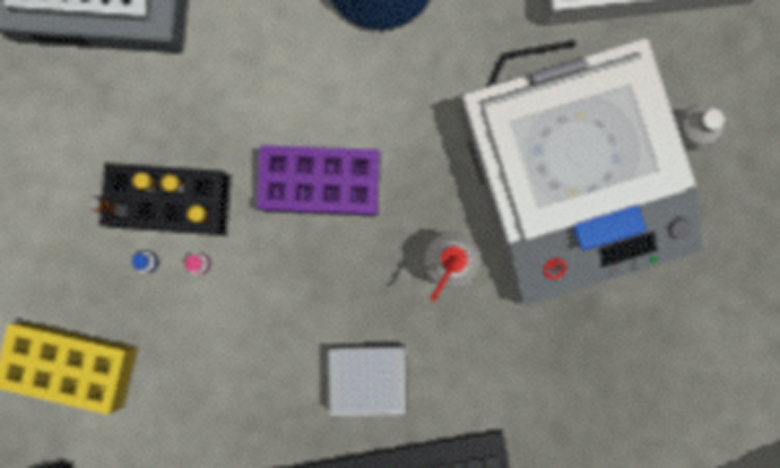

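View pics/sc_c.png

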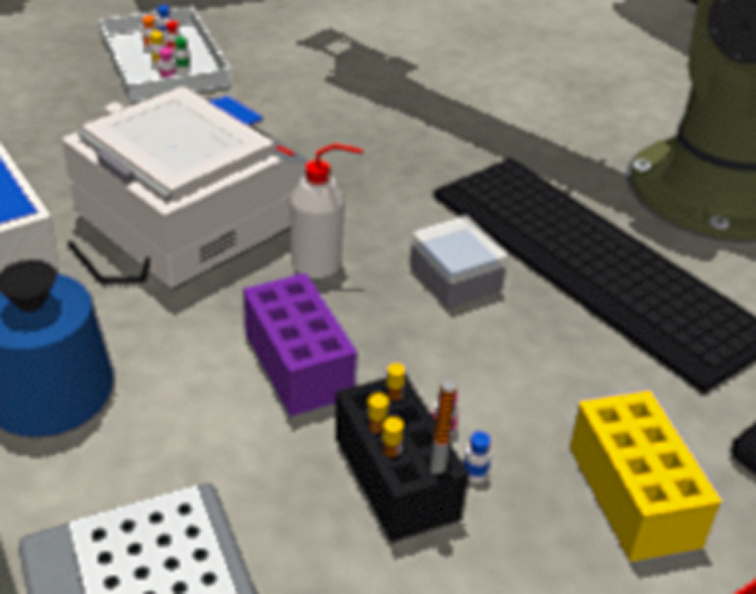

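The black rack sits at crop px (165,200) in the top view and holds the only orange handle, at crop (105,205), corner hole. In the scene crop the pin is at (443,430), leaning slightly. The purple (318,180) and yellow (65,365) racks are look-alikes, so I leave them alone. The wash bottle is at (450,262) and the red ring at (555,268), and both match the networks' positions.

```bash
cat >> h.py <<'E'
def st():
    s=ctrl.get_state(); return np.array(s["position"]),R.from_rotvec(s["tool_rot"]).as_matrix(),s
def togo(t,yaw=None):
    "shift mm in tool axes to world point t; yaw = wanted world heading (deg) of tool y, mod 180"
    p,M,s=st(); d=M.T@(np.array(t)-p)*1000
    o=[d.round(1).tolist()]
    if yaw is not None:
        e=(yaw-np.degrees(np.arctan2(M[1,1],M[0,1]))+90)%180-90; o.append(("turn",round(-e/5*np.sign(-M[2,2]),2)))
    return o
E
python3 - <<'E'
from h import *
p,M,s=st(); print(p,M.round(3).tolist(),s["joint_positions"])
print(ctrl.camera_model("wrist"))
print(togo([.5,-.3,.32],15.7),togo([.56,.2,.32],15.7))
d=np.load("top.npy")
for u,v in [(210.4,182.7),(258.5,185.4),(256.9,210.4),(208.5,207.7)]: print(w("top",u,v,1.083).round(4))
E
```

```text
[ 0.21724515 -0.61263821  0.24160201] [[0.942, 0.334, -0.0], [0.334, -0.942, -0.0], [-0.0, 0.0, -1.0]] [ 1.24408043  0.32097418 -0.07010127  1.45050261  0.02261427  1.37080379
 -0.05688856]
{'intrinsics': array([[283.31107476,   0.        , 318.54316961],
       [  0.        , 283.31107476, 199.66363127],
       [  0.        ,   0.        ,   1.        ]]), 'origin': array([ 0.28862617, -0.58814205,  0.38402397]), 'orientation': array([ 2.3732581 , -1.67599266, -0.23409051])}
[[371.0, -200.1, -78.4], ('turn', np.float64(-17.23))] [[594.7, -651.3, -78.5], ('turn', np.float64(-17.23))]
[0.6489 0.2815 0.0713]
[0.6375 0.1468 0.0687]
[0.5675 0.1533 0.0651]
[0.579  0.2889 0.0678]
```

```bash
python3 -m crank '[{"tx":371,"ty":-200,"tz":-78},{"tx":371,"ty":-200,"tz":-78},{"tx":371,"ty":-200,"tz":-78},{"tx":371,"ty":-200,"tz":-78},{"tx":371,"ty":-200,"tz":-78}]' 87 10
python3 -c "
from h import *
print(togo([.56,.2,.32],15.7))"
```

```text
[[594.7, -651.3, -78.5], ('turn', np.float64(-17.23))]$[0]: bad value
```

```bash
python3 -m crank '[{"tx":54,"ty":-28,"tz":-12,"turn":0},{"tx":108,"ty":-56,"tz":-24,"turn":0},{"tx":162,"ty":-84,"tz":-36,"turn":0},{"tx":216,"ty":-112,"tz":-48,"turn":0},{"tx":270,"ty":-140,"tz":-60,"turn":0}]' 87 10
python3 -c "
from h import *
print(togo([.56,.2,.32],15.7))"
```

```text
time: 1.82
position: [0.4261, -0.3889, 0.3023]
tool_rot: [3.095, 0.532, 0.001]
ft_force: [2.1, -0.3, 0.2]
grip_width: 0.997
grip_force: 0.0
[[323.0, -510.3, -18.2], ('turn', np.float64(-17.24))]
```

```bash
python3 -m crank '[{"tx":32,"ty":-50,"tz":-4,"turn":-2},{"tx":64,"ty":-100,"tz":-8,"turn":-4},{"tx":96,"ty":-150,"tz":-12,"turn":-6},{"tx":128,"ty":-200,"tz":-16,"turn":-8},{"tx":160,"ty":-250,"tz":-18,"turn":-10}]'
python3 -c "
from h import *
print(togo([.56,.2,.32],15.7))"
```

```text
time: 2.45
position: [0.4924, -0.0994, 0.3201]
tool_rot: [2.575, 1.798, 0.001]
ft_force: [0.6, -1.2, 0.2]
grip_width: 1.0
grip_force: 0.0
[[304.4, -39.7, -0.0], ('turn', np.float64(-7.17))]
```

```bash
python3 -m crank '[{"tx":58,"ty":-7,"tz":0,"turn":-2},{"tx":116,"ty":-14,"tz":0,"turn":-4},{"tx":174,"ty":-21,"tz":0,"turn":-6},{"tx":232,"ty":-28,"tz":0,"turn":-7.1},{"tx":285,"ty":-36,"tz":0,"turn":-7.1}]'
python3 -m crank '[{"tx":0,"ty":0,"tz":0,"turn":0},{"tx":0,"ty":0,"tz":0,"turn":0}]'
python3 - <<'E'
from h import *
print(ctrl.get_state()["joint_positions"])
p,d=ctrl.get_image("wrist"); cv2.imwrite("pics/w1.png",p[:,:,::-1]); np.save("w1",d)
for q in ["pin_grip","pin_tip","rack","tube_a"]:
    print(q,[(np.round(r["xyz"],3).tolist(),round(r["confidence"],2),px("wrist",r["xyz"]).round().tolist()) for r in ctrl.mark_of("wrist",q)[:3]])
print("seg",[(np.round(r["xyz"],3).tolist(),round(r["confidence"],2)) for r in ctrl.recognise("wrist","release_pin")])
E
```

```text
time: 3.08
position: [0.5584, 0.1801, 0.3198]
tool_rot: [1.911, 2.493, 0.001]
ft_force: [0.8, -0.9, -0.3]
grip_width: 1.001
grip_force: 0.0
time: 3.32
position: [0.5582, 0.1776, 0.3193]
tool_rot: [1.912, 2.492, -0.001]
ft_force: [0.3, -0.1, -0.7]
grip_width: 1.001
grip_force: 0.0
[ 0.31207007  0.23533136 -0.7937381   1.47079354  0.16802911  1.5058888
 -0.21675833]
pin_grip [([0.606, 0.271, 0.123], 0.8, [380.0, 114.0])]
pin_tip [([0.597, 0.274, 0.006], 0.83, [359.0, 112.0])]
rack [([0.608, 0.225, -0.002], 0.61, [356.0, 144.0]), ([0.627, 0.05, 0.001], 0.61, [337.0, 244.0]), ([0.431, 0.337, 0.001], 0.57, [262.0, 38.0])]
tube_a [([0.623, 0.208, 0.006], 0.74, [362.0, 158.0]), ([0.592, 0.181, 0.01], 0.48, [339.0, 170.0]), ([0.625, 0.242, 0.004], 0.43, [369.0, 138.0])]
seg [([0.6, 0.269, 0.143], 0.53)]
```

View pics/w1.png

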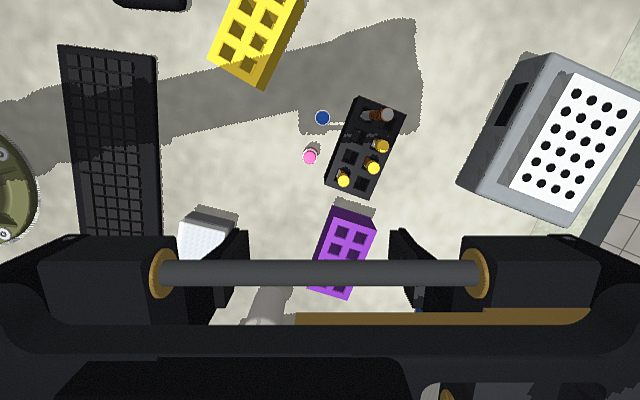

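The wrist view shows the pin leaning in the far front corner hole of the black rack: handle at (375,115), white top at (388,115). Yellow caps are at (344,178), (372,167) and (383,146), and free holes are visible. The networks' pin pose fits this.

```bash
python3 - <<'E'
from h import *
d=np.load("w1.npy")
for u,v in [(380,115),(384,115),(388,115),(391,115),(388,111),(388,119)]:
    print(u,v,d[v,u].round(4),w("wrist",u,v,d[v,u]).round(4))
print("tcp px",px("wrist",st()[0]),"tip px",px("wrist",st()[0]-[0,0,.118]))
print(togo([.603,.270,.250],15.7),togo([.603,.270,.122],15.7))
E
```

```text
380 115 0.2968 [0.6009 0.2691 0.1522]
384 115 0.2938 [0.6042 0.27   0.1555]
388 115 0.2937 [0.6082 0.271  0.1555]
391 115 0.2948 [0.6115 0.2719 0.1544]
388 111 0.2917 [0.6067 0.2747 0.1565]
388 119 0.2939 [0.6093 0.2672 0.1564]
tcp px [317.44070219 257.8979625 ] tip px [318.02375872 199.65798616]
[[78.5, 67.1, 69.7], ('turn', np.float64(-0.16))] [[78.6, 67.1, 197.7], ('turn', np.float64(-0.16))]
```

```bash
python3 -m crank '[{"tx":40,"ty":32,"tz":20,"turn":-0.1},{"tx":80.5,"ty":63.5,"tz":40,"turn":-0.2},{"tx":80.5,"ty":63.5,"tz":95,"turn":-0.2},{"tx":80.5,"ty":63.5,"tz":150,"turn":-0.2},{"tx":80.5,"ty":63.5,"tz":197,"turn":-0.2}]'
python3 -m crank '[{"tx":0,"ty":0,"tz":0,"turn":0},{"tx":0,"ty":0,"tz":0,"turn":0},{"tx":0,"ty":0,"tz":0,"turn":0},{"tx":0,"ty":0,"tz":0,"turn":0},{"tx":0,"ty":0,"tz":0,"turn":0}]' 0 15
python3 -c "
from h import *
print(togo([.599,.271,.122],15.7))"
```

```text
time: 4.25
position: [0.5984, 0.2713, 0.1203]
tool_rot: [-1.891, -2.509, 0.002]
ft_force: [0.3, -0.1, -0.9]
grip_width: 1.001
grip_force: 0.0
time: 4.88
position: [0.5989, 0.2726, 0.1235]
tool_rot: [1.89, 2.509, 0.002]
ft_force: [0.6, -0.1, -0.8]
grip_width: 0.516
grip_force: 0.0
[[-1.6, -0.4, 1.5], ('turn', np.float64(0.06))]
```

```bash
python3 -m crank '[{"tx":0,"ty":0,"tz":0,"turn":0},{"tx":0,"ty":0,"tz":0,"turn":0},{"tx":0,"ty":0,"tz":0,"turn":0},{"tx":0,"ty":0,"tz":0,"turn":0},{"tx":0,"ty":0,"tz":0,"turn":0}]' 0 15
python3 -m crank '[{"tx":0,"ty":0,"tz":0,"turn":0},{"tx":0,"ty":0,"tz":0,"turn":0},{"tx":0,"ty":0,"tz":0,"turn":0}]' 0 40
```

```text
time: 5.5
position: [0.5985, 0.2724, 0.1224]
tool_rot: [-1.89, -2.509, 0.0]
ft_force: [-0.3, -0.8, -0.1]
grip_width: 0.145
grip_force: 15.0
time: 5.88
position: [0.5985, 0.2724, 0.1224]
tool_rot: [-1.89, -2.509, 0.0]
ft_force: [-0.8, 0.1, -0.7]
grip_width: 0.142
grip_force: 40.0
```

```bash
python3 -m crank '[{"tx":0,"ty":0,"tz":-30,"turn":0},{"tx":0,"ty":0,"tz":-75,"turn":0},{"tx":0,"ty":0,"tz":-125,"turn":0},{"tx":0,"ty":0,"tz":-175,"turn":0},{"tx":0,"ty":0,"tz":-200,"turn":0}]'
python3 - <<'E'
from h import *
# target 30 mm in front of / above mouth
c=np.array([.6227,-.228,0]);a=np.radians(15.7);Rz=R.from_euler('z',a).as_matrix()
m=c+Rz@[-.085,.060,.087];print("mouth",m)
print(togo([.585,0,.322],15.7),togo(m+[0,0,.118+.025],15.7), togo([m[0],m[1],.322],15.7))
ctrl.get_image("wrist")
for q in ["pin_grip","pin_tip"]:
    print(q,[(np.round(r["xyz"],4).tolist(),round(r["confidence"],2),px("wrist",r["xyz"]).round().tolist()) for r in ctrl.mark_of("wrist",q)[:3]])
print(st()[0])
E
```

```text
time: 6.5
position: [0.5991, 0.2732, 0.326]
tool_rot: [1.889, 2.508, 0.006]
ft_force: [-0.2, 0.1, -1.4]
grip_width: 0.14
grip_force: 40.0
mouth [ 0.52463517 -0.19323953  0.087     ]
[[-258.7, -89.0, 3.5], ('turn', np.float64(0.07))] [[-427.8, -200.8, 94.9], ('turn', np.float64(0.07))] [[-427.7, -200.4, 2.9], ('turn', np.float64(0.07))]
pin_grip [([0.6015, 0.2689, 0.3234], 0.76, [319.0, 264.0])]
pin_tip [([0.6022, 0.2777, 0.2068], 0.87, [323.0, 196.0])]
[0.5989066  0.27295918 0.32350982]
```

```bash
python3 -m crank '[{"tx":-54,"ty":-25,"tz":0,"turn":0},{"tx":-108,"ty":-50,"tz":0,"turn":0},{"tx":-162,"ty":-76,"tz":0,"turn":0},{"tx":-216,"ty":-101,"tz":0,"turn":0},{"tx":-270,"ty":-127,"tz":0,"turn":0}]'
python3 -m crank '[{"tx":-50,"ty":-24,"tz":0,"turn":0},{"tx":-100,"ty":-48,"tz":0,"turn":0},{"tx":-158,"ty":-73,"tz":2,"turn":0.1},{"tx":-158,"ty":-73,"tz":45,"turn":0.1},{"tx":-158,"ty":-73,"tz":80,"turn":0.1}]'
python3 -m crank '[{"tx":0,"ty":0,"tz":0,"turn":0},{"tx":0,"ty":0,"tz":0,"turn":0}]'
cat > look.py <<'E'
from h import *
import sys
p,M,s=st(); print("tcp",p.round(4))
i,d=ctrl.get_image("wrist"); K=cam("wrist"); cv2.imwrite(f"pics/{sys.argv[1]}.png",i[:,:,::-1]); np.save(sys.argv[1],d)
np.savez(sys.argv[1]+"_c",K=K[0],o=K[1],M=K[2],p=p)
for q in ["release_mouth","release_cap","pin_tip","pin_grip","lid_hinge","lid_lip"]:
    print(q,[(np.round(r["xyz"],4).tolist(),round(r["confidence"],2),px("wrist",r["xyz"]).round(1).tolist()) for r in ctrl.mark_of("wrist",q)[:2]])
E
python3 look.py w2
python3 -c "
import cv2
a=cv2.imread('pics/w2.png');cv2.imwrite('pics/w2c.png',cv2.resize(a[100:260,220:420],None,fx=3.7,fy=3.7,interpolation=cv2.INTER_CUBIC))"
```

```text
time: 7.28
position: [0.5496, -0.0245, 0.3202]
tool_rot: [-1.89, -2.507, 0.003]
ft_force: [0.4, -1.4, -0.7]
grip_width: 0.134
grip_force: 40.0
time: 7.9
position: [0.5226, -0.1953, 0.2387]
tool_rot: [-1.902, -2.495, 0.001]
ft_force: [0.1, 0.9, -0.5]
grip_width: 0.141
grip_force: 40.0
time: 8.15
position: [0.5247, -0.194, 0.2429]
tool_rot: [1.901, 2.501, 0.0]
ft_force: [0.9, -0.5, -0.4]
grip_width: 0.14
grip_force: 40.0
tcp [ 0.5247 -0.194   0.2429]
release_mouth [([0.5226, -0.1966, 0.0887], 0.66, [314.8, 191.5]), ([0.5302, -0.1927, 0.0789], 0.31, [322.4, 187.9])]
release_cap [([0.5265, -0.1904, 0.0817], 0.45, [319.8, 185.6])]
pin_tip [([0.5239, -0.1928, 0.1252], 0.78, [316.8, 197.6]), ([0.5232, -0.1935, 0.0884], 0.44, [316.2, 188.9])]
pin_grip [([0.5233, -0.1964, 0.24], 0.83, [313.3, 257.4])]
lid_hinge [([0.7132, -0.1999, 0.112], 0.72, [488.3, 247.1])]
lid_lip []
```

View pics/w2c.png

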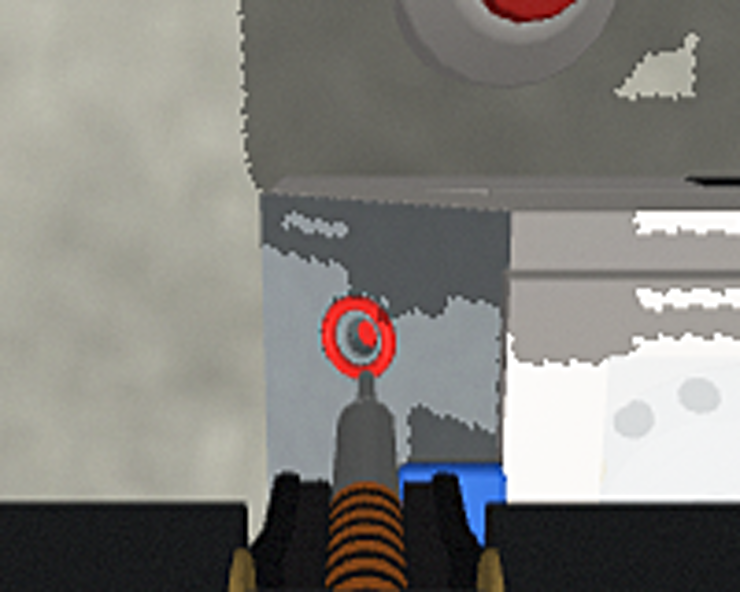

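Red ring centred at crop (359,338), with the grey hole and red button at (366,333) inside it. The pin tip, crop (365,374), hangs upright just above and in front of it. Next I measure both numerically.

```bash
cat > meas.py <<'E'
from h import *
import sys
n=sys.argv[1]; z=np.load(n+"_c.npz"); d=np.load(n+".npy"); im=cv2.imread(f"pics/{n}.png").astype(int)
K,o,M,p=z["K"],z["o"],z["M"],z["p"]
def W(u,v,dd): return o+M@(dd*np.array([(u-K[0,2])/K[0,0],(v-K[1,2])/K[1,1],1]))
b,g,r=im[...,0],im[...,1],im[...,2]
m=((r>140)&(g<90)&(b<90)).astype(np.uint8); m[:165]=0; m[235:]=0; m[:,:280]=0; m[:,360:]=0
c=max(cv2.findContours(m,cv2.RETR_EXTERNAL,cv2.CHAIN_APPROX_NONE)[0],key=cv2.contourArea)
h=cv2.convexHull(c); e=cv2.fitEllipse(h); print("ring ellipse",e)
u,v=e[0]
P=[W(x,y,d[y,x]) for y in range(int(v)-14,int(v)+10) for x in range(int(u)-14,int(u)+14) if m[y,x] and d[y,x]>0]
P=np.array(P); med=np.median(P,0); ok=np.linalg.norm(P-med,axis=1)<.02; P=P[ok]
a=np.radians(float(sys.argv[2]) if len(sys.argv)>2 else 15.7); nn=np.array([-.53*np.cos(a),-.53*np.sin(a),.848])
off=np.median(P@nn)
ray=M@np.array([(u-K[0,2])/K[0,0],(v-K[1,2])/K[1,1],1]); R0=o+ray*((off-o@nn)/(ray@nn)); print("mouth",R0.round(4))
# pin tip: points near tcp axis lower part
ys,xs=np.where(d>0); Q=o+(M@(d[ys,xs]*np.array([(xs-K[0,2])/K[0,0],(ys-K[1,2])/K[1,1],np.ones(len(xs))]))).T
s=(np.linalg.norm(Q[:,:2]-p[:2],axis=1)<.009)&(Q[:,2]<p[2]-.07)&((Q-med)@nn>.006)
Q=Q[s]; print("pin pts",len(Q),"zmin",np.sort(Q[:,2])[:6].round(4), "rel tcp", (Q[:,2].min()-p[2]).round(4))
for lo,hi in [(-.12,-.1),(-.1,-.09),(-.09,-.075)]:
    k=(Q[:,2]-p[2]>lo)&(Q[:,2]-p[2]<hi); print(lo,k.sum(),((Q[k].mean(0)-p)*1000).round(1) if k.any() else "")
np.set_printoptions(suppress=True)
print("mouth-tcp world mm",((R0-p)*1000).round(1))
E
python3 meas.py w2
python3 - <<'E'
import numpy as np
z=np.load("w2_c.npz");d=np.load("w2.npy");import cv2
im=cv2.imread("pics/w2.png")
print(d[192:206,312:326].round(3)); print(im[192:206,312:326].sum(2)//3)
E
```

```text
ring ellipse ((316.3568115234375, 190.8241729736328), (19.16830062866211, 22.64263153076172), 156.01632690429688)
mouth [ 0.5237 -0.1952  0.089 ]
pin pts 86 zmin [0.1277 0.1284 0.129  0.13   0.1312 0.1312] rel tcp -0.1152
-0.12 20 [   1.1    0.4 -107.4]
-0.1 11 [  0.9   0.2 -95.9]
-0.09 21 [  0.4   3.2 -77.2]
mouth-tcp world mm [  -1.    -1.1 -154. ]
[[0.313 0.312 0.314 0.316 0.316 0.317 0.315 0.314 0.313 0.312 0.306 0.301
  0.302 0.3  ]
 [0.311 0.313 0.313 0.313 0.313 0.315 0.316 0.318 0.314 0.308 0.305 0.303
  0.3   0.302]
 [0.313 0.313 0.313 0.313 0.314 0.314 0.314 0.315 0.316 0.306 0.306 0.3
  0.302 0.299]
 [0.313 0.311 0.311 0.311 0.31  0.31  0.312 0.309 0.308 0.307 0.304 0.302
  0.301 0.302]
 [0.312 0.313 0.31  0.311 0.31  0.31  0.31  0.308 0.306 0.307 0.304 0.302
  0.302 0.302]
 [0.312 0.312 0.312 0.312 0.312 0.311 0.309 0.309 0.308 0.304 0.304 0.303
  0.304 0.304]
 [0.311 0.311 0.31  0.31  0.309 0.31  0.308 0.308 0.306 0.304 0.303 0.303
  0.303 0.306]
 [0.311 0.311 0.309 0.309 0.308 0.309 0.307 0.308 0.306 0.304 0.305 0.304
  0.304 0.306]
 [0.312 0.31  0.309 0.309 0.308 0.309
[... 624 characters left out ...]
4 142  83  64  67  65  57  66 120 136 103 126 110]
 [107 159 148 127 113  74  65  70 102 163  78 101 131 105]
 [ 80 108 162 150 129 123 118 127 166 138  91 108 123  98]
 [ 96  76  88 163 163 161 163 169 107  95 104 117 110  79]
 [106  94  72  86  88 112  79  96  81  85 111 114 101 126]
 [106 107  99  90  80  89  81  93 104 108 114 103 108 154]
 [103 103 108 108 107  93  85  89 101 110 100 113 152 154]
 [150 134 104 101 102  82  78  79  81 111  91 153 156 152]
 [150 148 152 116 120  74  79  81  71 133 150 153 152 154]
 [149 150 152 149 140  74  79  81  68 135 157 153 151 153]
 [150 149 149 154 141  74  80  80  69 135 155 150 151 153]
 [150 148 152 156 144  71  79  82  71 133 156 149 153 151]]
```

```bash
cat > meas2.py <<'E'
from h import *
import sys
n=sys.argv[1]; z=np.load(n+"_c.npz"); d=np.load(n+".npy"); im=cv2.imread(f"pics/{n}.png").astype(int)
K,o,M,p=z["K"],z["o"],z["M"],z["p"]; a=np.radians(15.7)
ex=np.array([np.cos(a),np.sin(a),0]); ey=np.array([-np.sin(a),np.cos(a),0]); ez=np.array([0,0,1.])
nn=-.53*ex+.848*ez; ss=.848*ex+.53*ez
ray=lambda u,v: M@np.array([(u-K[0,2])/K[0,0],(v-K[1,2])/K[1,1],1])
b,g,r=im[...,0],im[...,1],im[...,2]
m=((r>60)&(r>2.2*g)&(r>2.2*b)).astype(np.uint8); m[:160]=0; m[240:]=0; m[:,:285]=0; m[:,350:]=0
c=max(cv2.findContours(m,cv2.RETR_EXTERNAL,cv2.CHAIN_APPROX_NONE)[0],key=cv2.contourArea)
e=cv2.fitEllipse(cv2.convexHull(c)); (u,v)=e[0]; print("ring",np.round(e[0]+e[1]+(e[2],),1), cv2.boundingRect(c))
ys,xs=np.where(m>0); k=d[ys,xs]>0; P=np.array([o+ray(x,y)*d[y,x] for x,y in zip(xs[k],ys[k])]); 
zz=np.median(P@nn); R0=o+ray(u,v)*((zz-o@nn)/(ray(u,v)@nn)); print("mouth by depth",R0.round(4))
rc=R0; rz=o+ray(u,v)*((.087-o[2])/ray(u,v)[2]); print("mouth by z=.087",rz.round(4))
# tip: topmost rows of pin (depth clearly nearer than panel); profile
for y in range(194,216):
    xs=[x for x in range(306,332) if 0<d[y,x]<float(sys.argv[2])]
    if xs: print(y,xs[0],xs[-1],np.round(np.mean([d[y,x] for x in xs]),4),end="; ")
print()
if len(sys.argv)>4:
    tu,tv,L=map(float,sys.argv[3:6]); zt=p[2]-L
    E=o+ray(tu,tv)*((zt-o[2])/ray(tu,tv)[2]); T=E-ey*.00225; print("tip axis",T.round(4),"rel tcp",((T-p)*1000).round(1))
    for nm,q in (("depth",R0),("z",rz)):
        D=(T-q)*1000; print(nm,"tip in hole frame s,y,n:",[(D@x).round(1) for x in (ss,ey,nn)])
E
python3 meas2.py w2 .29 318.7 200 .1165
```

```text
ring [316.5 190.8  18.9  22.5 158.1] (307, 180, 20, 22)
mouth by depth [ 0.5238 -0.1951  0.0891]
mouth by z=.087 [ 0.5239 -0.1956  0.087 ]
200 318 320 0.2681; 201 317 320 0.2651; 202 317 320 0.2618; 203 317 320 0.2587; 204 317 320 0.2558; 205 317 320 0.2535; 206 317 320 0.2503; 207 317 320 0.2478; 208 315 322 0.2313; 209 314 323 0.2295; 210 313 324 0.228; 211 312 325 0.2268; 212 312 325 0.2242; 213 311 325 0.2225; 214 311 326 0.2208; 215 311 326 0.2182; 
tip axis [ 0.5266 -0.1962  0.1264] rel tcp [   1.9   -2.2 -116.5]
depth tip in hole frame s,y,n: [np.float64(21.8), np.float64(-1.9), np.float64(30.4)]
z tip in hole frame s,y,n: [np.float64(22.9), np.float64(-1.4), np.float64(32.2)]
```

```bash
python3 -m crank '[{"tx":1.2,"ty":-9,"tz":0,"turn":0},{"tx":1.2,"ty":-9,"tz":15,"turn":0},{"tx":1.2,"ty":-9,"tz":30,"turn":0},{"tx":1.2,"ty":-9,"tz":33,"turn":0},{"tx":1.2,"ty":-9,"tz":33,"turn":0}]' - 60
python3 look.py w3; python3 meas2.py w3 .294
python3 -c "
import cv2
a=cv2.imread('pics/w3.png');cv2.imwrite('pics/w3c.png',cv2.resize(a[150:230,270:370],None,fx=7,fy=7,interpolation=cv2.INTER_CUBIC))"
```

```text
time: 9.12
position: [0.5154, -0.1952, 0.209]
tool_rot: [-1.9, -2.501, 0.0]
ft_force: [-0.4, 0.2, -0.4]
grip_width: 0.132
grip_force: 60.0
tcp [ 0.5154 -0.1952  0.209 ]
release_mouth [([0.5249, -0.195, 0.0877], 0.72, [327.1, 200.6])]
release_cap [([0.5294, -0.192, 0.0799], 0.36, [332.0, 196.7])]
pin_tip [([0.5152, -0.1958, 0.0928], 0.71, [317.2, 200.1])]
pin_grip [([0.5172, -0.1969, 0.2051], 0.8, [319.1, 256.7])]
lid_hinge [([0.7162, -0.2009, 0.1098], 0.84, [519.4, 264.5])]
lid_lip []
ring [326.  200.6  21.5  25.4 156.5] (315, 188, 23, 26)
mouth by depth [ 0.5235 -0.1947  0.0889]
mouth by z=.087 [ 0.5237 -0.1952  0.087 ]
194 306 331 0.2785; 195 306 331 0.2799; 196 306 331 0.2809; 197 306 331 0.2817; 198 306 331 0.2821; 199 306 331 0.2827; 200 306 331 0.2812; 201 306 331 0.281; 202 306 331 0.2803; 203 306 331 0.2807; 204 306 331 0.2797; 205 306 331 0.2783; 206 306 331 0.2772; 207 306 331 0.2783; 208 306 331 0.2672; 209 306 331 0.262; 210 306 331 0.2571; 211 306 331 0.2523; 212 307 331 0.2496; 213 307 331 0.2462; 214 306 331 0.2452; 215 306 331 0.2463;
```

View pics/w3c.png

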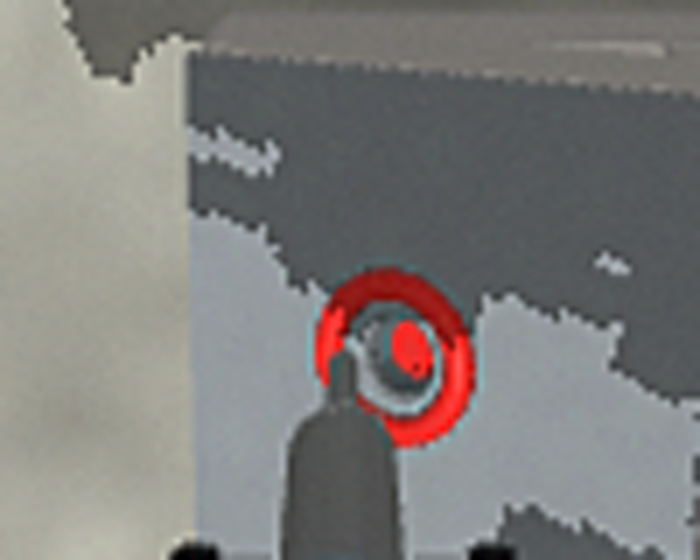

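Ring centre at crop (396,357); tip end at crop (343,347), just over the lower-front side of the ring.

```bash
python3 meas2.py w3 .1 318.6 199.3 .1165 | tail -3; python3 - <<'E'
import numpy as np
d=np.load("w3.npy"); print(d[196:212,313:325].round(3))
E
```

```text
tip axis [ 0.5166 -0.1966  0.0925] rel tcp [   1.2   -1.4 -116.5]
depth tip in hole frame s,y,n: [np.float64(-4.2), np.float64(0.0), np.float64(6.8)]
z tip in hole frame s,y,n: [np.float64(-3.2), np.float64(0.6), np.float64(8.5)]
[[0.283 0.282 0.279 0.278 0.278 0.278 0.278 0.278 0.278 0.278 0.279 0.281]
 [0.284 0.    0.278 0.278 0.279 0.277 0.28  0.279 0.277 0.279 0.28  0.284]
 [0.284 0.283 0.28  0.279 0.279 0.278 0.28  0.279 0.279 0.28  0.281 0.283]
 [0.284 0.283 0.28  0.278 0.28  0.28  0.281 0.279 0.279 0.28  0.282 0.284]
 [0.286 0.283 0.279 0.279 0.269 0.267 0.267 0.269 0.279 0.279 0.283 0.284]
 [0.286 0.284 0.281 0.28  0.266 0.264 0.264 0.266 0.279 0.28  0.281 0.283]
 [0.284 0.284 0.282 0.28  0.263 0.261 0.26  0.262 0.279 0.279 0.282 0.283]
 [0.285 0.286 0.284 0.281 0.26  0.258 0.258 0.26  0.28  0.28  0.281 0.281]
 [0.285 0.286 0.286 0.28  0.257 0.256 0.257 0.257 0.279 0.279 0.28  0.281]
 [0.285 0.285 0.285 0.281 0.254 0.254 0.252 0.254 0.28  0.281 0.28  0.279]
 [0.285 0.285 0.285 0.284 0.251 0.249 0.249 0.251 0.28  0.281 0.28  0.279]
 [0.286 0.286 0.285 0.285 0.    0.247 0.246 0.249 0.28  0.28  0.278 0.279]
 [0.288 0.286 0.233 0.23  0.231 0.23  0.23  0.232 0.233 0.233 0.28  0.279]
 [0.287 0.233 0.229 0.228 0.229 0.229 0.228 0.228 0.23  0.23  0.231 0.278]
 [0.231 0.229 0.227 0.227 0.227 0.225 0.225 0.225 0.227 0.227 0.228 0.231]
 [0.229 0.227 0.225 0.224 0.223 0.223 0.224 0.224 0.224 0.226 0.227 0.23 ]]
```

```bash
python3 -m crank '[{"tx":-0.3,"ty":1.5,"tz":2,"turn":0},{"tx":-0.3,"ty":3.2,"tz":4.6,"turn":0},{"tx":-0.3,"ty":5.1,"tz":7.4,"turn":0},{"tx":-0.3,"ty":5.1,"tz":7.4,"turn":0},{"tx":-0.3,"ty":5.1,"tz":7.4,"turn":0}]'
python3 look.py w4; python3 meas2.py w4 .1|head -3
python3 -c "
import cv2
a=cv2.imread('pics/w4.png');cv2.imwrite('pics/w4c.png',cv2.resize(a[160:230,280:360],None,fx=8,fy=8,interpolation=cv2.INTER_CUBIC))"
```

```text
time: 10.1
position: [0.5205, -0.1943, 0.2021]
tool_rot: [-1.901, -2.501, 0.0]
ft_force: [0.4, -0.0, -0.3]
grip_width: 0.136
grip_force: 60.0
tcp [ 0.5205 -0.1943  0.2021]
release_mouth [([0.5226, -0.1947, 0.0882], 0.82, [320.1, 201.8])]
release_cap [([0.5297, -0.1926, 0.0791], 0.56, [327.6, 199.0])]
pin_tip [([0.519, -0.1916, 0.0824], 0.92, [317.3, 196.1])]
pin_grip [([0.5216, -0.1986, 0.2007], 0.72, [317.3, 263.6]), ([0.5196, -0.1936, 0.0804], 0.64, [317.4, 197.7])]
lid_hinge [([0.7176, -0.2031, 0.1124], 0.9, [522.2, 272.3])]
lid_lip []
ring [320.6 202.   21.9  25.6 152.1] (310, 190, 23, 24)
mouth by depth [ 0.5231 -0.1946  0.0885]
mouth by z=.087 [ 0.5232 -0.195   0.087 ]
```

View pics/w4c.png

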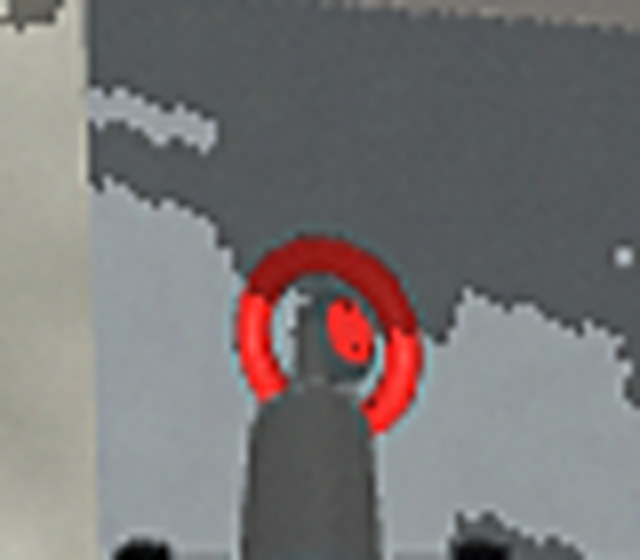

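The tip is inside the hole, at about crop (318,330), left of the hole centre at (330,340). The end of the tip merges with the shaded wall, so I use the depth values.

```bash
python3 - <<'E'
import numpy as np
d=np.load("w4.npy"); print((d[192:210,312:330]*1000).round().astype(int))
E
```

```text
[[270 269 269 266 266 267 266 265 264 264 263 262 263 263 263 261 263 262]
 [270 270 269 267 266 267 266 267 264 263 264 261 260 263 262 263 263 263]
 [270 268 267 268 268 268 269 269 267 266 264 262 262 261 262 261 262 262]
 [269 269 271 270 272 270 270 269 269 266 266 265 262 262 261 261 261 261]
 [270 268 270 271   0 271 269 269 270 269 267 268 265 263 261 261 261 262]
 [270 271 272 271 271 271 271 274 277 279 274 275 266 266 261 261 262 261]
 [272 272 272 272 273 271 273 275 278 275 275 275 274 266 263 261 261 260]
 [271 272 273 271 272 274 274 276 278 276 275 275 274 273 265 262 261 260]
 [271 272 274 272 273 270 268 268 269 277 276 277 275 274 266 263 261 262]
 [273 274 273 271 273 265 264 265 266 276 276 274 274 274 267 266 261 261]
 [272 273 273 273 273 263 261 261 263 277 274 276 275 274 273 266 261 261]
 [272 272 274 274 273 259 257 258 260 279 277 275 275 274 273 265 262 262]
 [273 272 274 274 275 255 256 254 257 277 277 276 276 276 267 266 261 262]
 [273 274 274 274 273 255 253 252 255 275 277 277 278 279 268 265 262 263]
 [273 272 273 274 274 251 250 249 251 275 275 276 275 270 267 267 263 263]
 [274 272 273 273 273 248 249 247 248 272 272 271 269 269 268 265 264 263]
 [273 273 272 232 232 231 231   0 231 232 232 270 268 268 267 265 264 263]
 [273 272 233 231 229 228 228 227 229 229 231 233 269 269 264 265 264 263]]
```

```bash
python3 -m crank '[{"tx":0,"ty":-0.7,"tz":0.5,"turn":0},{"tx":0,"ty":0.5,"tz":2.4,"turn":0},{"tx":0,"ty":1.6,"tz":4.3,"turn":0},{"tx":0,"ty":1.6,"tz":4.3,"turn":0}]'
python3 -c "
from h import *
for i in range(3): print(st()[0].round(4),st()[2]['ft_force'].round(1)); ctrl.get_image('wrist')"
```

```text
time: 10.95
position: [0.522, -0.1937, 0.1976]
tool_rot: [-1.9, -2.501, 0.0]
ft_force: [0.0, 0.4, -0.1]
grip_width: 0.142
grip_force: 60.0
[ 0.522  -0.1937  0.1976] [ 0.   0.4 -0.1]
[ 0.522  -0.1938  0.1977] [-0.6 -0.4 -0.9]
[ 0.5221 -0.1938  0.1978] [-0.1 -0.1  0. ]
```

No contact yet. I keep going along the hole axis in small steps.

```bash
cat > f.py <<'E'
from h import *
F=[]
for i in range(3): p,M,s=st(); F.append(s['ft_force']); ctrl.get_image('wrist')
F=np.mean(F,0); a=np.radians(15.7); print("tcp",p.round(4),"F local x,y,z",[round(float(v),1) for v in (F[0]*np.cos(a)+F[1]*np.sin(a),-F[0]*np.sin(a)+F[1]*np.cos(a),F[2])])
i,d=ctrl.get_image("top")
print("lip", [(np.round(r["xyz"],3).tolist(),round(r["confidence"],2)) for r in ctrl.mark_of("top","lid_lip")[:1]])
E
python3 -m crank '[{"tx":0,"ty":0.6,"tz":0.9,"turn":0},{"tx":0,"ty":1.1,"tz":1.7,"turn":0},{"tx":0,"ty":1.1,"tz":1.7,"turn":0}]' | sed -n 2,4p; python3 f.py
```

```text
position: [0.5231, -0.1937, 0.1964]
tool_rot: [1.901, 2.501, -0.0]
ft_force: [-0.9, -0.7, 2.1]
tcp [ 0.5231 -0.1937  0.1964] F local x,y,z [-1.4, 0.0, 2.3]
lip [([0.545, -0.25, 0.124], 0.64)]
```

```bash
python3 -m crank '[{"tx":0,"ty":0.5,"tz":0.8,"turn":0},{"tx":0,"ty":0.8,"tz":1.3,"turn":0},{"tx":0,"ty":0.8,"tz":1.3,"turn":0}]' | sed -n 2,4p; python3 f.py
```

```text
position: [0.5239, -0.1934, 0.1949]
tool_rot: [1.901, 2.501, -0.0]
ft_force: [-1.3, -0.6, 2.8]
tcp [ 0.524  -0.1934  0.1949] F local x,y,z [-1.5, -0.0, 2.5]
lip [([0.549, -0.248, 0.126], 0.85)]
```

The force lies along the panel normal and is building like the button spring. I keep pressing.

```bash
python3 -m crank '[{"tx":0,"ty":0.5,"tz":0.8,"turn":0},{"tx":0,"ty":0.9,"tz":1.5,"turn":0},{"tx":0,"ty":0.9,"tz":1.5,"turn":0}]' | sed -n 2,4p; python3 f.py
```

```text
position: [0.5249, -0.1931, 0.1932]
tool_rot: [1.901, 2.501, 0.0]
ft_force: [-0.8, 0.8, 1.9]
tcp [ 0.5249 -0.1931  0.1932] F local x,y,z [-0.6, 0.1, 1.6]
lip [([0.552, -0.247, 0.144], 0.69)]
```

```bash
python3 -m crank '[{"tx":0,"ty":0,"tz":0,"turn":0},{"tx":0,"ty":0,"tz":0,"turn":0},{"tx":0,"ty":0,"tz":0,"turn":0},{"tx":0,"ty":0,"tz":0,"turn":0},{"tx":0,"ty":0,"tz":0,"turn":0}]' | sed -n 2,4p; python3 f.py
```

```text
position: [0.5247, -0.1931, 0.1933]
tool_rot: [-1.901, -2.501, 0.0]
ft_force: [0.0, 0.2, 0.6]
tcp [ 0.5247 -0.1931  0.1933] F local x,y,z [-0.4, 0.1, 0.3]
lip [([0.548, -0.248, 0.144], 0.69)]
```

```bash
python3 - <<'E'
from h import *
p,d=ctrl.get_image("scene"); cv2.imwrite("pics/s5.png",cv2.resize(p[60:230,180:400,::-1],None,fx=3.4,fy=3.4,interpolation=cv2.INTER_CUBIC))
for q in ["lid_lip","pin_tip","release_cap"]:
  for c in ["scene","wrist"]:
    print(q,c,[(np.round(r["xyz"],3).tolist(),round(r["confidence"],2)) for r in ctrl.mark_of(c,q)[:2]])
print(st()[0],st()[2]["ft_force"],st()[2]["time"])
E
```

```text
lid_lip scene [([0.55, -0.249, 0.143], 0.65)]
lid_lip wrist [([0.551, -0.249, 0.139], 0.73)]
pin_tip scene [([0.527, -0.186, 0.076], 0.62)]
pin_tip wrist [([0.524, -0.193, 0.075], 0.97)]
release_cap scene []
release_cap wrist []
[ 0.52471142 -0.19310053  0.1933427 ] [-0.53120848 -1.42710534 -0.0500924 ] 14.2
```

View pics/s5.png

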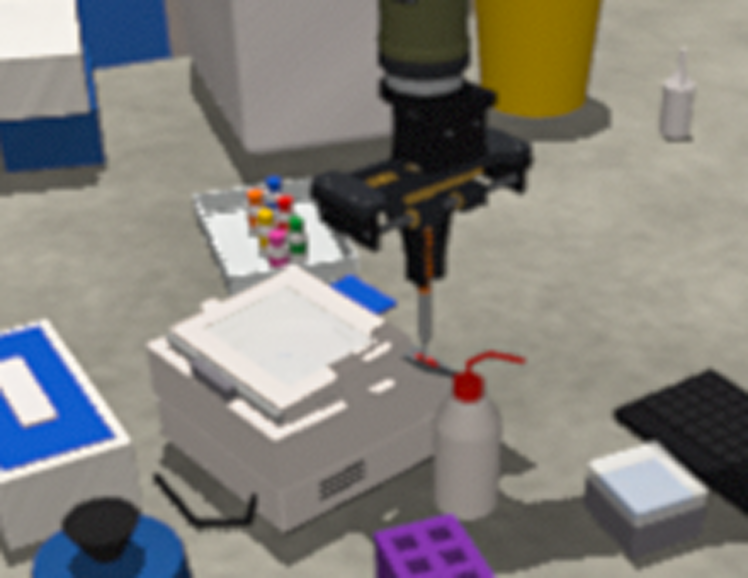

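The lid has lifted slightly (lip at about (365,295) in the crop), and the pin is in the ring at (428,355). I wait briefly to see whether it keeps rising.

```bash
python3 -m crank '[{"tx":0,"ty":0,"tz":0,"turn":0},{"tx":0,"ty":0,"tz":0,"turn":0},{"tx":0,"ty":0,"tz":0,"turn":0},{"tx":0,"ty":0,"tz":0,"turn":0}]' | sed -n 2,4p; python3 f.py
```

```text
position: [0.5247, -0.1931, 0.1933]
tool_rot: [-1.901, -2.501, 0.0]
ft_force: [-0.0, -0.9, 0.5]
tcp [ 0.5247 -0.1931  0.1933] F local x,y,z [-0.2, -0.6, 0.4]
lip [([0.551, -0.249, 0.144], 0.66)]
```

```bash
python3 -m crank '[{"tx":0,"ty":-2,"tz":-3.2,"turn":0},{"tx":0,"ty":-4,"tz":-6.4,"turn":0},{"tx":0,"ty":-8,"tz":-13,"turn":0},{"tx":0,"ty":-8,"tz":-24,"turn":0},{"tx":0,"ty":-8,"tz":-24,"turn":0}]' | sed -n 2,4p; python3 f.py
python3 - <<'E'
from h import *
p,d=ctrl.get_image("wrist"); cv2.imwrite("pics/w6.png",p[:,:,::-1]); np.save("w6",d)
for q in ["lid_lip","pin_tip","release_cap","release_mouth"]:
    print(q,[(np.round(r["xyz"],3).tolist(),round(r["confidence"],2),px("wrist",r["xyz"]).round()) for r in ctrl.mark_of("wrist",q)[:2]])
E
```

```text
position: [0.5178, -0.1955, 0.2189]
tool_rot: [1.899, 2.499, 0.001]
ft_force: [-0.0, 0.9, -1.1]
tcp [ 0.5172 -0.1953  0.2176] F local x,y,z [0.1, 0.1, -0.9]
lip [([0.549, -0.25, 0.142], 0.58)]
lid_lip []
pin_tip [([0.516, -0.192, 0.097], 0.91, array([318., 196.]))]
release_cap []
release_mouth [([0.525, -0.193, 0.089], 0.72, array([327., 197.]))]
```

View pics/w6.png

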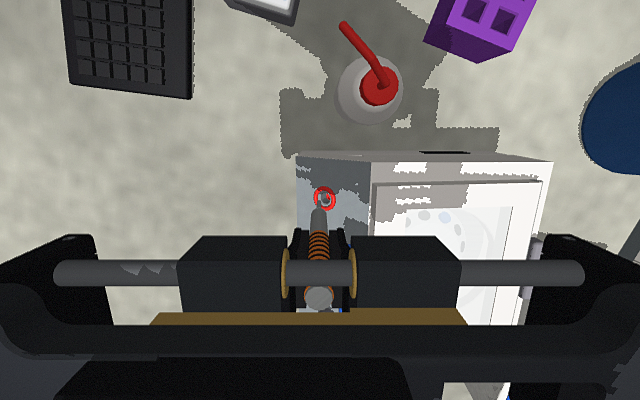

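The wrist view shows the pin clear of the ring at (325,198), with the hole looking grey instead of red. The lid edge runs along x≈370. Now I measure the lid angle from depth.

```bash
cat > lid.py <<'E'
from h import *
import sys
d0=np.load("top.npy"); i,d=ctrl.get_image("top")
np.save("top_now",d)
K,o,M=cam("top"); a=np.radians(15.7); c=np.array([.6227,-.228,0])
ys,xs=np.where(d>0)
def loc(D):
    z=D[ys,xs]; P=o+(M@(z*np.array([(xs-K[0,2])/K[0,0],(ys-K[1,2])/K[1,1],np.ones(len(xs))]))).T-c
    return np.c_[P[:,0]*np.cos(a)+P[:,1]*np.sin(a),-P[:,0]*np.sin(a)+P[:,1]*np.cos(a),P[:,2]]
for n,D in (("start",d0),("now",d)):
    L=loc(D)
    print(n,[(b,round(float(np.median(L[k,2])),3)) for b in range(-110,140,20) if (k:=(abs(L[:,1]+.03)<.025)&(abs(L[:,0]-b/1000)<.008)&(L[:,2]>.05)).sum()>3])
E
python3 lid.py
python3 - <<'E'
import numpy as np
d=np.load("w6.npy"); print((d[188:206,316:334]*1000).round().astype(int))
E
```

```text
start [(-110, 0.073), (-90, 0.087), (-70, 0.126), (-50, 0.126), (-30, 0.127), (-10, 0.125), (10, 0.126), (30, 0.126), (50, 0.126), (70, 0.126), (90, 0.126), (110, 0.122)]
now [(-50, 0.142), (-30, 0.14), (-10, 0.136), (10, 0.134), (30, 0.133), (50, 0.13), (70, 0.129), (90, 0.126), (110, 0.124)]
[[287 284 283 282 280 280 279 279 279 278 277 277 276 277 277 277 276 276]
 [284 282 282 282 280 281 279 278 278 277 276 277 275 275 276 277 277 276]
 [283 284 283 281 282 281 282 282 280 278 279 276 277 276 276 276 277 276]
 [284 284 282 283 284 285 283 284 281 282 281 277 276 276 276 276 276 277]
 [284 284 283 284 284 285 284 283 282 282 281 280 277 276 275 275 275 277]
 [285 284 286 286 286 284 285 288 291 294 313 282 280 276 277 276 275 276]
 [285 286 285 286 286 286 287 291 293 295 294 293 281 280 276 276 275 275]
 [286 286 287 286 287 288 290 292 294 294 294 293 292 280 277 276 275 275]
 [286 287 287 286 287 289 290 292 293 296 295 294 293 292 281 277 275 275]
 [286 288 287 287 287 289 289 292 295 294 296 293 292 294   0 277 276 275]
 [288 290 287 288 287 288 289 292 295 293 296 294   0 293 281 276 276 275]
 [287 287 289 288 287 288 289 291 292 294 294 296 294 294 280 277 276 277]
 [288 269 268 267 287 288 289 290 291 292 294 293 294 295 280 277 276 275]
 [287 265 265 264 266 288 288 290 290 291 290 292 293 282 282 277 276 276]
 [287 262 261 261 263 286 287 287 288 289 288 290 289 282 282 279 276 276]
 [288 259 259 257 261 288 286 287 287 285 285 284 284 283 283 277 277 278]
 [288 256 256 255 258 288 288 285 286 285 286 283 283 281 280 278 277 278]
 [288 255 252 252 254 286 287 286 287 285 285 285 284 281 281 278 277 279]]
```

```bash
python3 -m crank '[{"tx":0,"ty":0,"tz":-3,"turn":0},{"tx":0,"ty":0,"tz":-6,"turn":0},{"tx":0,"ty":0,"tz":-10,"turn":0},{"tx":0,"ty":0,"tz":-10,"turn":0}]' | sed -n 1,4p; python3 lid.py|tail -1
python3 - <<'E'
from h import *
p,d=ctrl.get_image("wrist"); u,v=px("wrist",[.5237,-.195,.087]).round().astype(int); print(u,v)
print((d[v-6:v+7,u-8:u+9]*1000).round().astype(int)); print(p[v-6:v+7,u-8:u+9,0])
E
```

```text
time: 16.62
position: [0.5174, -0.1954, 0.2279]
tool_rot: [1.9, 2.5, 0.0]
ft_force: [0.3, -0.3, -0.8]
now [(-50, 0.143), (-30, 0.139), (-10, 0.137), (10, 0.134), (30, 0.133), (50, 0.13), (70, 0.129), (90, 0.127), (110, 0.124)]
324 195
[[294 294 295 295 295 295 294 292 293 291   0 288 286 287 286 286 287]
 [295 296 296 295 295 294 297 300 303 304 292 291 288 286 285 285 285]
 [295 296 296 296 297 296 299 301 303 306 302 304 290 285 286 286 285]
 [298 296 298 296 297 299 302 302 305 306 303 303 292 291 285 285 286]
 [297 297 297 298 296 300 301 304 304 307 304 303 302 289 285 285 285]
 [297 299 297 298 298 299 301 303 305 306 305 303 303 292 287 286 286]
 [298 298 297 298 297 299 301 302 304 306 306 304 303 292 289 286 285]
 [297 298 298 298 299 298 301 302 303 303 306 324 305 291 291 286 286]
 [296 297 299 297 299 297 300 300 303 303 304 304 306 291 292 287 286]
 [297 299 298 298 298 298 298 300 300 301 301 301 302 291 287 287 286]
 [299 297 298 298 298 299 297 298 299 299 299 297 292 291 288 287 286]
 [297 270 267 267 297 298 295 295 297 296 294 294 292 292 287 287 288]
 [297 266 265
[... 282 characters left out ...]
139 153 145  98 100  97  91 119 255 244 189 126 237 255 245]
 [243 143 141 157 114  95 100  99  93 126 255 251 249 129 228 250 252]
 [239 131 141 161 110  70 101  97  93  68 255 159 255 123 161 242 255]
 [242 142 142 161 129  92  97  98  75  59 148 137 170 119 120 241 255]
 [238 156 142 154 121  88  75  77  71  70  72 113 148 109 116 240 255]
 [244 198 142 146 146  77  80  73  73  73  69  67 101 113 130 239 255]
 [255 224  92 145 151 123  72  70  69  71  68  58  53 131  89 239 255]
 [255 247 187 134 153 136 114  79  61  55  53  71 109 149 122 242 255]
 [255 192  98  81 119 154 133 123  97  90  95 118 152 119 209 246 254]
 [233  90  69  74  73 137 152 142 139 124 154 153 108 163 233 251 250]]
```

The button (still red, at depth 303) is sitting about 3.3 mm in and hasn't sprung back, and the lid is caught at about 0.11 rad. So the release is only half way, and I press again and deeper.

```bash
python3 -m crank '[{"tx":0,"ty":0,"tz":12,"turn":0},{"tx":0,"ty":0,"tz":21,"turn":0},{"tx":0,"ty":4,"tz":27.6,"turn":0},{"tx":0,"ty":8,"tz":34,"turn":0},{"tx":0,"ty":8,"tz":34,"turn":0}]' | sed -n 1,4p;  python3 f.py
python3 -m crank '[{"tx":0,"ty":0.3,"tz":0.5,"turn":0},{"tx":0,"ty":0.5,"tz":0.8,"turn":0},{"tx":0,"ty":0.5,"tz":0.8,"turn":0}]' | sed -n 1,4p;  python3 f.py; python3 lid.py|tail -1
```

```text
time: 17.35
position: [0.5248, -0.1932, 0.1931]
tool_rot: [-1.9, -2.501, 0.001]
ft_force: [-1.3, -0.2, 3.1]
tcp [ 0.5246 -0.1933  0.1935] F local x,y,z [-1.1, -0.3, 2.8]
lip [([0.554, -0.249, 0.162], 0.75)]
time: 17.98
position: [0.5252, -0.1931, 0.1926]
tool_rot: [1.901, 2.501, -0.0]
ft_force: [-1.2, -1.1, 3.2]
tcp [ 0.5252 -0.1931  0.1926] F local x,y,z [-1.3, -0.5, 3.0]
lip [([0.568, -0.245, 0.194], 0.89)]
now [(-30, 0.185), (-10, 0.178), (10, 0.167), (30, 0.158), (50, 0.148), (70, 0.139), (90, 0.131), (110, 0.123)]
```

The release is two-stage. The lid is now up at about 0.45 rad, so I withdraw the pin and go under the lid edge.

```bash
python3 -m crank '[{"tx":0,"ty":-4,"tz":-6.4,"turn":0},{"tx":0,"ty":-8,"tz":-14,"turn":0},{"tx":0,"ty":-8,"tz":-42,"turn":0},{"tx":0,"ty":15,"tz":-42,"turn":0},{"tx":0,"ty":36,"tz":-42,"turn":0}]' | sed -n 1,4p;  python3 f.py; python3 lid.py|tail -1
```

```text
time: 18.9
position: [0.5606, -0.1831, 0.2354]
tool_rot: [1.901, 2.5, 0.001]
ft_force: [0.2, -0.8, -0.2]
tcp [ 0.5614 -0.1816  0.2347] F local x,y,z [0.9, -0.4, -0.5]
lip [([0.673, -0.366, -0.0], 0.36)]
now [(50, 0.148), (70, 0.139), (90, 0.131), (110, 0.123)]
```

```bash
python3 -m crank '[{"tx":0,"ty":8,"tz":-4,"turn":0},{"tx":0,"ty":19,"tz":-25,"turn":0},{"tx":0,"ty":28,"tz":-41,"turn":0},{"tx":0,"ty":37,"tz":-54,"turn":0},{"tx":0,"ty":48,"tz":-64,"turn":0}]' | sed -n 1,4p;  python3 f.py
python3 - <<'E'
from h import *
p,d=ctrl.get_image("scene"); cv2.imwrite("pics/s7.png",cv2.resize(p[60:230,180:400,::-1],None,fx=3.4,fy=3.4,interpolation=cv2.INTER_CUBIC))
E
```

```text
time: 19.82
position: [0.6052, -0.1712, 0.2992]
tool_rot: [-1.902, -2.499, 0.004]
ft_force: [-3.5, -1.3, -0.1]
tcp [ 0.6067 -0.1704  0.2998] F local x,y,z [-2.3, -0.2, 0.3]
lip []
```

View pics/s7.png

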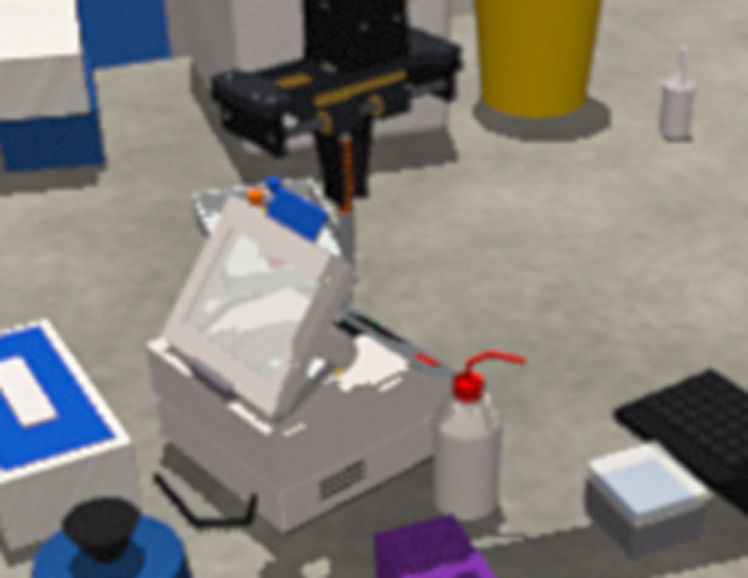

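The lid is opening well: the pin at (348,240) pushes on its front edge at (345,280). I continue.

```bash
python3 -m crank '[{"tx":0,"ty":13,"tz":-7,"turn":0},{"tx":0,"ty":26,"tz":-14,"turn":0},{"tx":0,"ty":39,"tz":-20,"turn":0},{"tx":0,"ty":53,"tz":-24,"turn":0},{"tx":0,"ty":67,"tz":-27,"turn":0}]' | sed -n 1,4p;  python3 f.py
python3 -m crank '[{"tx":0,"ty":8,"tz":-1,"turn":0},{"tx":0,"ty":16,"tz":-2,"turn":0},{"tx":0,"ty":24,"tz":-3,"turn":0},{"tx":0,"ty":32,"tz":-3,"turn":0},{"tx":0,"ty":32,"tz":-3,"turn":0}]' | sed -n 1,4p;  python3 f.py
```

```text
time: 20.75
position: [0.6705, -0.1531, 0.3254]
tool_rot: [-1.902, -2.5, 0.002]
ft_force: [-2.2, 0.2, 0.8]
tcp [ 0.6714 -0.1519  0.3249] F local x,y,z [-0.7, 0.5, -0.5]
lip []
time: 21.62
position: [0.7025, -0.1431, 0.3283]
tool_rot: [-1.9, -2.502, -0.002]
ft_force: [0.4, -0.3, -0.6]
tcp [ 0.702  -0.1435  0.3286] F local x,y,z [0.2, -0.2, -1.3]
lip []
```

```bash
python3 -m crank '[{"tx":0,"ty":5,"tz":0,"turn":0},{"tx":0,"ty":9,"tz":0,"turn":0},{"tx":0,"ty":13,"tz":0,"turn":0},{"tx":0,"ty":13,"tz":0,"turn":0}]' | sed -n 1,4p;  python3 f.py
python3 -m crank '[{"tx":0,"ty":2,"tz":0,"turn":0},{"tx":0,"ty":4,"tz":0,"turn":0},{"tx":0,"ty":4,"tz":0,"turn":0}]' | sed -n 1,4p;  python3 f.py
```

```text
time: 22.38
position: [0.7145, -0.1402, 0.3283]
tool_rot: [-1.9, -2.502, -0.001]
ft_force: [-0.6, 0.5, -0.9]
tcp [ 0.7144 -0.1402  0.3286] F local x,y,z [-0.2, 0.5, -0.6]
lip [([0.611, 0.225, 0.002], 0.54)]
time: 23.0
position: [0.7173, -0.1397, 0.3284]
tool_rot: [-1.9, -2.5, 0.003]
ft_force: [-4.1, 0.0, -0.1]
tcp [ 0.7173 -0.1397  0.3284] F local x,y,z [-4.0, 0.6, -0.0]
lip [([0.527, -0.195, 0.084], 0.65)]
```

```bash
python3 -m crank '[{"tx":0,"ty":1.5,"tz":0,"turn":0},{"tx":0,"ty":3,"tz":0,"turn":0},{"tx":0,"ty":3,"tz":0,"turn":0}]' | sed -n 1,4p;  python3 f.py
python3 - <<'E'
from h import *
p,d=ctrl.get_image("scene")
for q in ["lid_lip","lid_hinge"]: print([(np.round(r["xyz"],3).tolist(),round(r["confidence"],2)) for r in ctrl.mark_of("scene",q)[:2]])
a=np.radians(15.7); h=np.array([.717,-.2015,.113])
t=1.75; r=-.173*np.cos(t)+.0115*np.sin(t); print("expected lip", h+[r*np.cos(a),r*np.sin(a),.173*np.sin(t)+.0115*np.cos(t)])
E
```

```text
time: 23.62
position: [0.7184, -0.1395, 0.3284]
tool_rot: [-1.9, -2.497, 0.008]
ft_force: [-9.6, -1.9, 1.4]
tcp [ 0.7184 -0.1395  0.3284] F local x,y,z [-9.5, 0.5, 1.9]
lip []
[([0.757, -0.193, 0.281], 0.75)]
[([0.714, -0.202, 0.115], 0.69)]
expected lip [ 0.75757977 -0.19009354  0.28117974]
```

The lid is against its stop: the measured lip matches the expected position for 1.75 rad. I back off and return to the rack.

```bash
python3 -m crank '[{"tx":0,"ty":-20,"tz":0,"turn":0},{"tx":10,"ty":-50,"tz":0,"turn":0},{"tx":60,"ty":-50,"tz":0,"turn":0},{"tx":118,"ty":-50,"tz":0,"turn":0},{"tx":176,"ty":-50,"tz":0,"turn":0}]' | sed -n 1,4p
python3 -c "
from h import *
print(togo([.5985,.2724,.326],16.1))"
```

```text
time: 24.65
position: [0.6261, 0.0198, 0.3291]
tool_rot: [1.9, 2.499, 0.006]
ft_force: [1.0, 0.3, -0.4]
[[250.7, 40.9, 3.3], ('turn', np.float64(-0.12))]
```

```bash
python3 -m crank '[{"tx":55,"ty":10,"tz":0,"turn":-0.1},{"tx":110,"ty":20,"tz":0,"turn":-0.1},{"tx":165,"ty":30,"tz":0,"turn":-0.1},{"tx":220,"ty":38,"tz":0,"turn":-0.1},{"tx":249,"ty":41,"tz":0,"turn":-0.1}]' | sed -n 1,4p
python3 -m crank '[{"tx":0,"ty":0,"tz":0,"turn":0},{"tx":0,"ty":0,"tz":0,"turn":0},{"tx":0,"ty":0,"tz":0,"turn":0}]' | sed -n 1,4p
python3 - <<'E'
from h import *
print(togo([.5985,.2724,.18],16.1), togo([.5985,.2724,.1224]))
i,d=ctrl.get_image("wrist"); cv2.imwrite("pics/w8.png",cv2.resize(i[100:260,240:400,::-1],None,fx=3.7,fy=3.7,interpolation=cv2.INTER_CUBIC)); 
for q in ["pin_tip","pin_grip","rack"]: print(q,[(np.round(r["xyz"],4).tolist(),round(r["confidence"],2),px("wrist",r["xyz"]).round(1).tolist()) for r in ctrl.mark_of("wrist",q)[:1]])
E
```

```text
time: 25.28
position: [0.5974, 0.274, 0.3291]
tool_rot: [-1.883, -2.514, -0.008]
ft_force: [-0.7, -0.0, -0.4]
time: 25.65
position: [0.5994, 0.2668, 0.3285]
tool_rot: [1.893, 2.506, 0.0]
ft_force: [0.8, 0.4, -0.6]
[[5.8, 0.5, 148.5], ('turn', np.float64(-0.05))] [[5.8, 0.5, 206.1]]
pin_tip [([0.5987, 0.2682, 0.2134], 0.86, [317.9, 199.2])]
pin_grip [([0.5965, 0.2639, 0.3283], 0.82, [311.5, 261.7])]
rack [([0.6084, 0.2273, -0.0024], 0.82, [317.3, 188.9])]
```

View pics/w8.png

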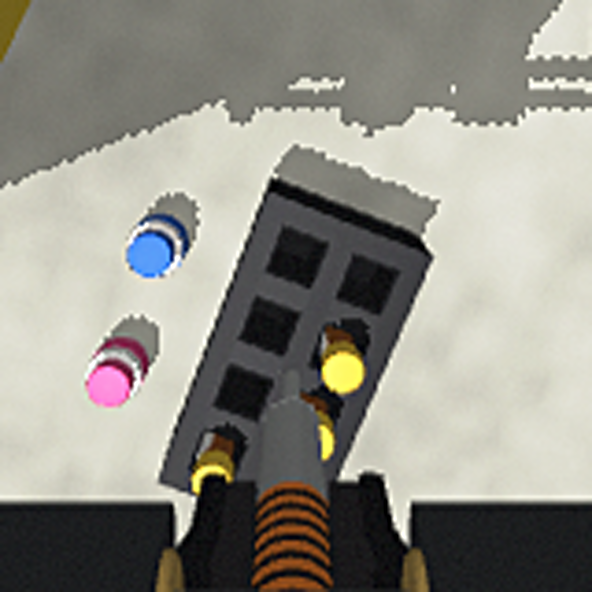

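The pin is upright in the grip, tip at crop (290,375). Its original corner hole is free at (298,255), and the vials and tubes are undisturbed. I check the hole position against the pick pose.

```bash
python3 - <<'E'
from h import *
K,o,M=cam("wrist"); p=st()[0]
def at(u,v,z):
    r=M@np.array([(u-K[0,2])/K[0,0],(v-K[1,2])/K[1,1],1]); return o+r*((z-o[2])/r[2])
f=lambda x,y:(240+(x+.5)/3.7-.5,100+(y+.5)/3.7-.5)
hs=[at(*f(298,257),.062),at(*f(269,325),.062),at(*f(243,391),.062),at(*f(370,284),.062)]; print(np.round(hs,4))
e=at(*f(291,371),p[2]-.1165); t=e-np.array([-.27,.963,0])*.00225; print("tip",t.round(4),"rel",((t-p)*1000).round(1)); 
print("TCP for hole",(hs[0]-(t-p))[:2].round(4))
E
```

```text
[[0.6003 0.2722 0.062 ]
 [0.5968 0.2426 0.062 ]
 [0.594  0.213  0.062 ]
 [0.6308 0.2697 0.062 ]]
tip [0.5996 0.2656 0.2121] rel [   0.8   -1.9 -116.5]
TCP for hole [0.5996 0.2741]
```

```bash
python3 -m crank '[{"tx":6.4,"ty":1,"tz":30,"turn":0},{"tx":6.4,"ty":1,"tz":80,"turn":0},{"tx":6.4,"ty":1,"tz":125,"turn":0},{"tx":6.4,"ty":1,"tz":135,"turn":0},{"tx":6.4,"ty":1,"tz":135,"turn":0}]' | sed -n 1,4p
python3 -m crank '[{"tx":0,"ty":0,"tz":20,"turn":0},{"tx":0,"ty":0,"tz":40,"turn":0},{"tx":0,"ty":0,"tz":58,"turn":0},{"tx":0,"ty":0,"tz":68,"turn":0},{"tx":0,"ty":0,"tz":68,"turn":0}]' | sed -n 1,4p
python3 f.py
```

```text
time: 26.48
position: [0.5979, 0.2748, 0.1941]
tool_rot: [-1.891, -2.509, -0.0]
ft_force: [-0.1, 0.4, -1.6]
time: 27.1
position: [0.5979, 0.2742, 0.1244]
tool_rot: [1.89, 2.509, -0.001]
ft_force: [1.8, -0.5, -2.0]
tcp [0.5979 0.2746 0.1255] F local x,y,z [1.8, -0.9, -2.1]
lip [([0.756, -0.192, 0.282], 0.88)]
```

```bash
python3 -m crank '[{"tx":-1,"ty":0.7,"tz":1,"turn":0},{"tx":-1,"ty":0.7,"tz":2.5,"turn":0},{"tx":-1,"ty":0.7,"tz":2.5,"turn":0}]' | sed -n 1,4p
python3 f.py
```

```text
time: 27.72
position: [0.5981, 0.2743, 0.1229]
tool_rot: [-1.889, -2.509, 0.0]
ft_force: [0.1, 0.3, -1.5]
tcp [0.5981 0.2743 0.1229] F local x,y,z [0.3, -0.1, -1.1]
lip [([0.755, -0.192, 0.283], 0.89)]
```

```bash
python3 -m crank '[{"tx":0,"ty":0,"tz":0,"turn":0},{"tx":0,"ty":0,"tz":0,"turn":0},{"tx":0,"ty":0,"tz":0,"turn":0},{"tx":0,"ty":0,"tz":0,"turn":0},{"tx":0,"ty":0,"tz":0,"turn":0}]' 60 | sed -n 1,5p
python3 -m crank '[{"tx":0,"ty":0,"tz":-10,"turn":0},{"tx":0,"ty":0,"tz":-40,"turn":0},{"tx":0,"ty":0,"tz":-90,"turn":0},{"tx":0,"ty":0,"tz":-140,"turn":0},{"tx":-30,"ty":0,"tz":-180,"turn":0}]'
python3 -m crank '[{"tx":-50,"ty":0,"tz":0,"turn":0},{"tx":-80,"ty":0,"tz":0,"turn":0},{"tx":-80,"ty":0,"tz":0,"turn":0}]' |head -2
python3 - <<'E'
from h import *
i,d=ctrl.get_image("wrist"); i2,_=ctrl.get_image("scene")
cv2.imwrite("pics/end.png",np.hstack([cv2.resize(i[60:260,240:460,::-1],(396,360)),cv2.resize(i2[60:330,180:480,::-1],(400,360))]))
for q in ["pin_tip","pin_grip"]: print(q,[(np.round(r["xyz"],4).tolist(),round(r["confidence"],2)) for r in ctrl.mark_of("wrist",q)[:1]])
for q in ["lid_lip","wash_bottle","tip_box"]: print(q,[(np.round(r["xyz"],3).tolist(),round(r["confidence"],2)) for r in ctrl.mark_of("scene",q)[:1]])
E
```

```text
time: 28.6
position: [0.5985, 0.2741, 0.123]
tool_rot: [1.89, 2.509, -0.0]
ft_force: [-0.2, 0.3, -0.3]
grip_width: 0.617
time: 29.22
position: [0.6055, 0.2487, 0.3066]
tool_rot: [-1.882, -2.515, -0.006]
ft_force: [0.5, -0.5, -0.0]
grip_width: 0.687
grip_force: 0.0
time: 29.6
position: [0.6303, 0.1645, 0.3035]
pin_tip []
pin_grip [([0.6038, 0.2641, 0.12], 0.71)]
lid_lip []
wash_bottle [([0.532, -0.09, 0.002], 0.8)]
tip_box [([0.409, 0.007, -0.001], 0.89)]
```

View pics/end.png

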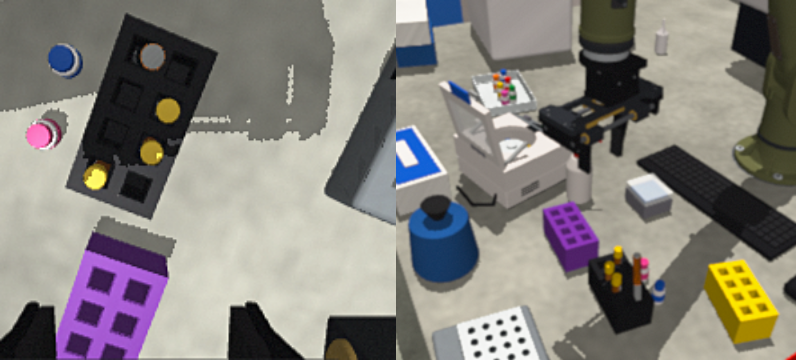

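The pin is back upright in its corner hole (left image (152,55), right image (637,275)). The lid leans fully back, and the bottles, vials and tubes are in place with the robot clear of everything.

```bash
python3 -c "
from bench import ctrl
print(ctrl.close_job())"
```

```text
the job is handed in; nothing more can be done
None
```

The lid was released with the pin on the second, deeper press and swung back against its stop, the pin stands upright again in its original rack hole, and the job was handed in at about 30 s.

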